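# Close the mould box with its slide-in end board

## Robot

A 7-joint arm with a two-finger parallel gripper is mounted at the origin on a cart in front of the work surface, level with it; the furniture and walls round the work are solid. World frame = base frame: x ahead of the robot, y to its left, z up, the work surface at z = 0. Lengths are in m, angles in rad, forces in N, time in s.
With the tool pointing down it reaches from about 0.425 to 0.95 m from the base axis. Payload 4.7 kg.
Tool frame: the origin (TCP) lies where the fingers leave the gripper's body, on its centre line; the fingertips stand 73 mm ahead of it and the grasp point (between the pads) lies 54 mm ahead of it; y points along the fingers, x is the direction in which the jaws open and shut, and the axes are right-handed (so a half turn about y gives the same grasp; the last joint's range is limited). The gripper opens to 85 mm and grips with 20 to 120 N. Pads are 22 mm wide; open, the fingers measure 114 mm over their backs; the gripper's body (76 mm by 85 mm) begins 54 mm behind the grasp point. The pads swing forward as they close: fully open they stand 13 mm farther back than shut.
Start: joints at [-1.298, 0.469, -0.049, 1.532, 0.024, 1.141, -0.082], TCP at [0.201, 0.645, 0.304] pointing down, gripper open.
Joint ranges: [-2.59, 2.59], [-0.33, 1.99], [-1.39, 1.29], [0.1, 2.45], [-1.04, 4.18], [0.21, 1.99], [-2.66, 2.66]. Speed limits (rad/s): [2.57, 2.57, 3.14, 3.14, 3.14, 3.14, 3.14].

## Interface

Orientations are given as a rotation vector (axis times angle).
In Python, from cell import * gives the robot as it stands. The module is installed in compiled form; this text tells all that it offers.
- The arm moves only by the tool servo_tool, never from a script. Its argument "increments" is a list that holds one entry, the list of rows, each a list of 4 numbers: the shift along the tool's x, y, z in cm, then the turn about the tool's y in rad. A call has 1 to 20 rows; each row is the pose to reach, as a shift and turn from the pose commanded when the call began, along the tool's axes at that moment; what a row does not reach only later rows make up. A row lasts 1/10 s, in which the tool goes at most 50 mm and 8.59 degrees, less where a joint would pass 70% of its speed; a pose out of reach is approached as far as the arm can. A call with a gripper value outside its range is refused whole. "jaw" is the finger opening in cm, from 0 to 8.54, set as the call begins (left out, the last holds). The fingers move at their own pace and stop on an object; the grip force is fixed at half the most. Time passes only in rows, so rows that repeat a pose let the fingers close. It gives the time, the measured TCP pose, the force and the opening at its end, in the units of the state.
- get_obs(): the state, without advancing time (a new reading comes with each control period).
- snapshot(name): name is "scene" or "top" or "wrist"; returns the picture (384x512x3 uint8, blue, green, red); there is no depth.
- get_calibration(name): a dict with "fx", "fy", "cx", "cy" (pixels), "cam_to_world" (4x4, takes a point from camera to world coordinates); the wrist camera has in their place "hand_eye" (4x4, takes a point from camera to tool coordinates, whose origin is the TCP and whose axes are the tool frame's). Camera axes: x right, y down, z forward; pixel columns grow to the right and rows downward; lengths in m; the calibration is good to about 2 mm. A picture is of the moment at which its call begins: read the wrist's pose just before it. get_calibration takes no time and is no camera call.
- hand_in(): hands the job in, once; it reports no verdict.
The state is a dict: "time_s": time; "joint_positions": joint angles; "qvel": joint speeds; "joint_torque": joint torques, N m; "ee_pos": TCP position; "ee_rot": TCP orientation; "ft_force": force on the tool from outside, world axes, zero at the start; "moment": the same for the moment, N m; "grip_width": finger opening in m.
Only numpy, scipy, OpenCV 4.12 (cv2) and the standard library are available. Lean on these libraries where they do the work, as an engineer would, in place of code of your own. Each camera call takes 0.05 s, during which the arm holds its last target. There are 200 camera calls.

## Task

The plywood mould box is ready for pouring except for its open end. Lift the wide board up and off its hook on the rack and slide it down into the two grooves at the open end of the box until it sits fully home on the box floor, then let go. Leave the narrow board hanging on its hook and everything else on the worktop where it is.

Things in the scene. Friction and masses are not known exactly. Their poses are not given: they have to be found in the camera images.
- wide_board: the board to fit: plywood, 10 mm thick; panel 110 wide x 60 high mm with 5 mm bevels at its lower corners; central grip tab on top 44 wide x 48 high (108 mm overall) with a round 22 mm hole, by which it hangs from a hook, free to swing a little. Origin: centre of its lower edge; x through the thickness, y along the width, z up. Front and back alike. 50 to 100 g
- wide_board_hole (a point): centre of the wide board's hanging hole, 80 mm above its lower edge (20 mm above the panel's top, 28 mm below the tab's top)
- narrow_board: the board to leave hanging: the same make, height, tab and hole, but its panel is only 76 mm wide; same axes. The two boards may hang on either hook
- narrow_board_hole (a point): centre of the narrow board's hanging hole
- rack: fixed wooden rack, top of its strip 187 mm high, with two hooks of 6 mm wire 132 mm apart, pointing along the rack's -x (to the robot). Origin: on the worktop under the foot's middle; y along the strip, whose face is 56 mm behind the hook seats. A seat is level for 16 mm, then the nose rises 10 mm over 15 mm: raise a board 11 to 15 mm and draw it off along -x by 40 mm or more
- hook_left (a point): middle of the wire at the seat of the hook at the rack's +y side, 165 mm above the worktop; a board hangs with the top of its hole on this seat
- hook_right (a point): the same for the hook at the rack's -y side
- mould_box: fixed plywood box 186 x 160 mm, floor 12 mm thick, walls 60 mm high (tops at 72 mm), closed at +x, open at -x (to the robot), a flat cast disc glued inside. Origin: on the worktop under its middle; x along its length. An upright groove in each side wall, 60 mm from the middle toward -x: 14 mm wide, 6 mm deep, groove bottoms 114 mm apart, walls 102 mm apart, 5 mm bevels at the mouth
- groove_floor (a point): middle of the line between the two grooves, on the box floor, 12 mm above the worktop: the board's origin comes here when it is fully home, its width along the box's y
- groove_mouth (a point): the same point at the top of the walls, 72 mm above the worktop
- mixing_cup_green: small loose cup, 62 mm across, 56 mm high, upright; origin under its middle
- tape_roll: loose tape roll lying flat, 90 mm across, 20 mm high; origin under its middle

How it is judged:
By the outcome, as a careful person would: the job done as asked, in the order asked, and still so for the second after the job is handed in, with the robot touching nothing.
It also fails if it takes over 40 s, if anything falls off the work surface, if the arm or the gripper's body presses on something with over 40 N, if the wrist force passes 120 N, or if a joint passes its speed limit or range.

## Working session

There is one attempt and no reset: what is moved stays moved. The work goes in short steps, Python scripts to look and compute and a tool call to move; the robot and the scene stay as the last step left them, time stands still between calls to the robot, and variables do not carry over. Pictures are saved under pics/ and viewed, about 8 in all and at most 12, crops included, and the job is handed in when it is done.

Besides the shell and the picture viewer there is one more tool, called after "Call:" as name([rows], argument=value, ...), one row to a line, values as JSON. servo_tool: Moves the arm, as the interface text tells. Its arguments: {"type":"object","properties":{"increments":{"type":"array","items":{"type":"array","items":{"type":"array","items":{"type":"number"}}}},"jaw":{"type":"number"}},"required":["increments"]}

```bash
mkdir -p pics; cat > h.py <<'E'
from cell import *
import numpy as np, cv2
from scipy.spatial.transform import Rotation as R
def cam(n):
    c=get_calibration(n)
    if 'cam_to_world' in c: T=np.array(c['cam_to_world'])
    else:
        o=get_obs(); W=np.eye(4); W[:3,:3]=R.from_rotvec(o['ee_rot']).as_matrix(); W[:3,3]=o['ee_pos']; T=W@np.array(c['hand_eye'])
    return c,T
def ray(n,u,v,T=None):
    c,T0=cam(n); T=T0 if T is None else T
    d=T[:3,:3]@np.array([(u-c['cx'])/c['fx'],(v-c['cy'])/c['fy'],1]); return T[:3,3],d
def atz(n,u,v,z,T=None):
    o,d=ray(n,u,v,T); return o+d*(z-o[2])/d[2]
def proj(n,P,T=None):
    c,T0=cam(n); T=T0 if T is None else T
    p=np.linalg.inv(T)@np.r_[P,1]; return np.array([c['fx']*p[0]/p[2]+c['cx'],c['fy']*p[1]/p[2]+c['cy']])
def tri(obs):
    A=np.zeros((3,3));b=np.zeros(3)
    for n,u,v in obs:
        o,d=ray(n,u,v); d=d/np.linalg.norm(d); M=np.eye(3)-np.outer(d,d);A+=M;b+=M@o
    return np.linalg.solve(A,b)
E
python3 - <<'E'
from h import *
np.set_printoptions(precision=4,suppress=True)
o=get_obs()
for k,v in o.items(): print(k,np.array(v))
print(R.from_rotvec(o['ee_rot']).as_matrix())
for n in ('scene','top'):
    cv2.imwrite(f'pics/{n}0.png',cv2.resize(snapshot(n),None,fx=1.5,fy=1.5)); c,T=cam(n);print(c)
c=get_calibration('wrist');print(c)
E
```

```text
time_s 0.0
joint_positions [-1.2979  0.4695 -0.0486  1.5337  0.0241  1.141  -0.0823]
qvel [ 0.0001 -0.0004  0.0011 -0.0001  0.0009 -0.0007  0.0011]
joint_torque [ -0.     -51.0325  -0.0464 -23.7691   0.0108   0.0079   0.    ]
ee_pos [0.2005 0.6441 0.3028]
ee_rot [-1.3383 -0.9829  0.9855]
ft_force [-0.4719 -0.2917  0.4979]
moment [ 0.0426  0.0582 -0.0252]
grip_width 0.08556076134328973
[[ 0.2973 -0.0005 -0.9548]
 [ 0.9548 -0.0019  0.2973]
 [-0.002  -1.     -0.0001]]
{'fx': 397.0149224850427, 'fy': 397.0149224850427, 'cx': 257.94839301132026, 'cy': 191.51136644899063, 'cam_to_world': array([[ 0.8697, -0.2212,  0.4412,  0.1258],
       [-0.4933, -0.4183,  0.7627, -0.4179],
       [ 0.0158, -0.881 , -0.4729,  0.5383],
       [ 0.    ,  0.    ,  0.    ,  1.    ]])}
{'fx': 471.91592056482256, 'fy': 471.91592056482256, 'cx': 254.99472042689794, 'cy': 191.52880516406984, 'cam_to_world': array([[-0.0138, -0.9848,  0.1732,  0.313 ],
       [-0.9999,  0.0141,  0.0005,  0.2137],
       [-0.003 , -0.1732, -0.9849,  1.1554],
       [ 0.    ,  0.    ,  0.    ,  1.    ]])}
{'fx': 340.8536677612105, 'fy': 340.8536677612105, 'cx': 254.8614917783333, 'cy': 186.74692236207974, 'hand_eye': array([[ 1.    ,  0.001 ,  0.0005,  0.0016],
       [-0.0002, -0.2985,  0.9544, -0.0693],
       [ 0.0011, -0.9544, -0.2985,  0.077 ],
       [ 0.    ,  0.    ,  0.    ,  1.    ]])}
```

View pics/scene0.png

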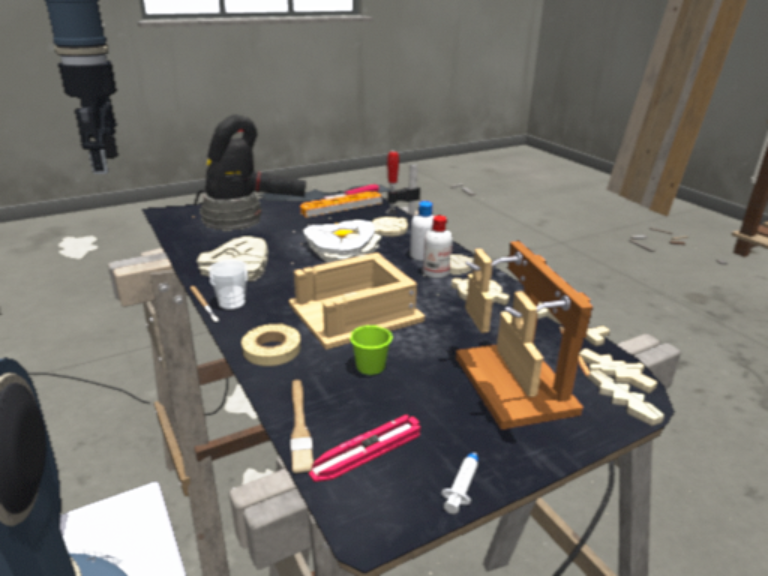

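View pics/top0.png

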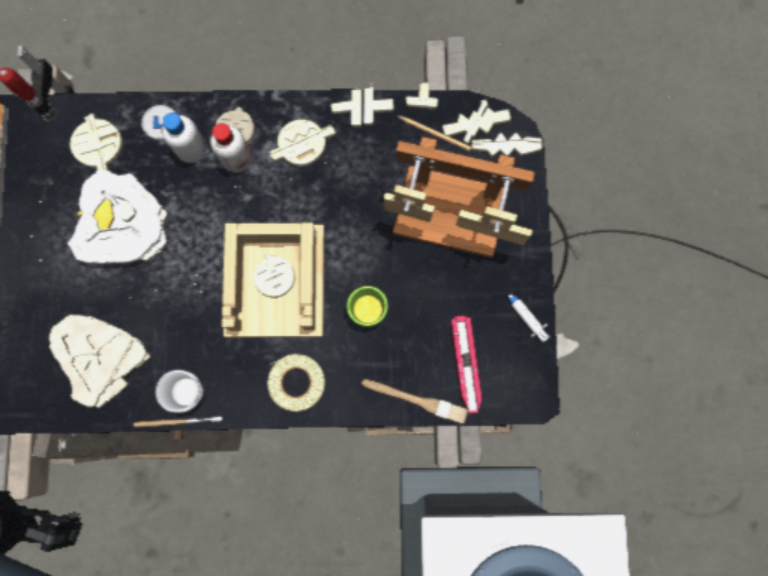

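The wide board hangs on the right (-y) hook, with the rack turned about 12° in the picture. The tool is nearly aligned with it already. I plan to grip the tab by its two side edges, clear of the hook wire. Next I'll read enlarged crops.

```bash
python3 - <<'E'
from h import *
s=snapshot('scene');t=snapshot('top')
def crop(im,x,y,w,h,f): return cv2.resize(im[y:y+h,x:x+w],None,fx=f,fy=f,interpolation=cv2.INTER_CUBIC)
# top: rack  x255-360,y85-175 ; box x140-225,y140-230
a=crop(t,255,88,105,85,5); b=crop(t,140,140,85,90,5)
cv2.imwrite('pics/topc.png',np.hstack([crop(t,255,85,60+45,95,4),crop(t,140,140,90,95,4)]))
cv2.imwrite('pics/scec.png',np.hstack([crop(s,295,155,100,130,4),crop(s,185,160,100,130,4)]))
E
```

```text
(no output)
```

View pics/topc.png

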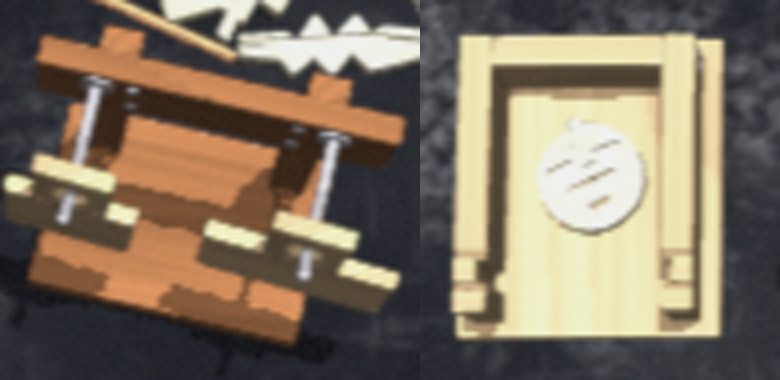

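View pics/scec.png

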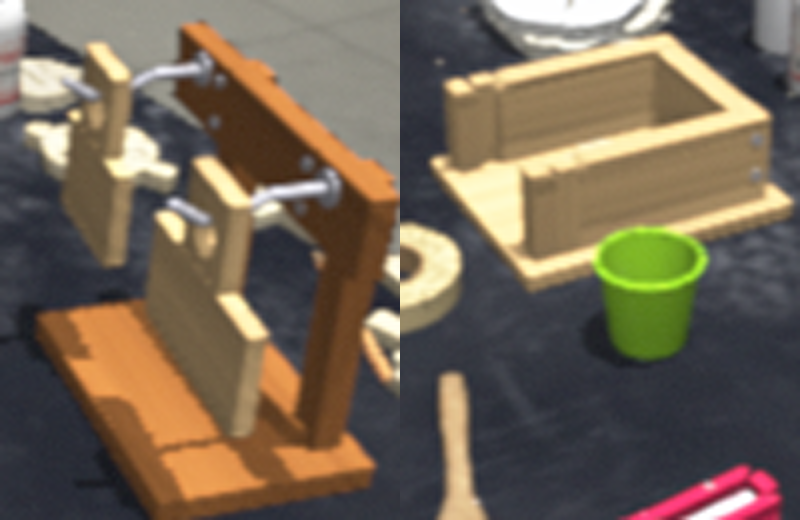

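Top crop: the wide board's tab top is centred at crop (316,231), and its panel-top ends are at (205,230) and (397,281). In the box crop, the grooves sit near crop y≈283.

```bash
python3 - <<'E'
from h import *
np.set_printoptions(precision=4,suppress=True)
f=lambda x,y,ox,oy:((x+.5)/4-.5+ox,(y+.5)/4-.5+oy)
g=lambda x,y,z:atz('top',*f(x,y,255,85),z)
L,Rr=g(205,230,.137),g(397,281,.137)
print('panel ends',L,Rr,np.linalg.norm(L-Rr),'mid',(L+Rr)/2)
print('tab',g(316,231,.185), 'yaw',np.arctan2(-(L-Rr)[0],(L-Rr)[1]))
sl,sr=g(38,62,.187),g(405,140,.187)
print('strip front ends',sl,sr,np.arctan2(-(sl-sr)[0],(sl-sr)[1]))
b=lambda x,y,z:atz('top',*f(x-420,y,140,140),z)
print('box walls outer far',b(460,37,.072),b(693,34,.072)); print('near',b(453,311,.072),b(692,311,.072))
print('groove L/R',b(478,285,.072),b(664,284,.072)); print('base corners',b(722,338,.012),b(722,40,.012),b(455,338,.012))
# scene
print('scene wide panel top right corner tri', tri([('scene',*f(266,338,295,155)),('top',*f(397,289,255,85))]))
o=get_obs(); M=R.from_rotvec(o['ee_rot']).as_matrix(); print('tool yaw',np.arctan2(-M[0,0],M[1,0]))
E
```

```text
panel ends [0.6024 0.0992 0.137 ] [ 0.5716 -0.0064  0.137 ] 0.10997298807057598 mid [0.587  0.0464 0.137 ]
tab [0.5874 0.0456 0.185 ] yaw -0.2841246326076807
strip front ends [0.6832 0.1918 0.187 ] [ 0.6364 -0.0038  0.187 ] -0.23484099794214758
box walls outer far [0.6098 0.4626 0.072 ] [0.6096 0.3245 0.072 ]
near [0.4465 0.4626 0.072 ] [0.4445 0.3245 0.072 ]
groove L/R [0.4614 0.4485 0.072 ] [0.4605 0.3408 0.072 ]
base corners [0.4351 0.3123 0.012 ] [0.6219 0.3125 0.012 ] [0.4374 0.4747 0.012 ]
scene wide panel top right corner tri [ 0.5701 -0.0084  0.1365]
tool yaw -0.3018417574911588
```

Board: 110.0 mm wide as it must be, centred at about (0.587, 0.046), yaw -0.26±0.03. The far wall of the box doesn't agree with the groove estimate to better than a few mm, so I'll look with the wrist camera on the way.

Call:
servo_tool([
  [[-1, 0, -2, 0], [-3, 0, -6, 0], [-5, 0, -10.5, 0], [-7.5, 0, -15, 0], [-10, 0, -20, 0], [-12, 0, -25, 0], [-14, 0, -29, 0], [-15.5, 0, -32, 0], [-16, 0, -33, 0], [-16, 0, -33, 0], [-16, 0, -33, 0]],
])

```text
time_s: 1.3
ee_pos: [0.4669, 0.3949, 0.3037]
ee_rot: [-1.335, -0.985, 0.986]
ft_force: [-0.5, -0.0, 0.0]
grip_width: 0.0854
```

```bash
python3 - <<'E'
from h import *
np.set_printoptions(precision=4,suppress=True)
o=get_obs(); c,T=cam('wrist'); im=snapshot('wrist'); np.savez('w1.npz',T=T,im=im)
print(o['time_s'],o['ee_pos'],o['qvel'])
cv2.imwrite('pics/w1.png',cv2.resize(im,None,fx=1.5,fy=1.5,interpolation=cv2.INTER_CUBIC))
for p in [(.465,.3935,.072),(.465,.4505,.072),(.465,.3365,.072)]: print(proj('wrist',p,T)*1.5)
E
```

```text
1.3 [0.4669 0.3949 0.3037] [-0.022  -0.0026 -0.0214  0.0005  0.002   0.0015  0.0023]
[376.1102 251.4922]
[467.3124 224.1484]
[287.7776 277.9755]
```

View pics/w1.png

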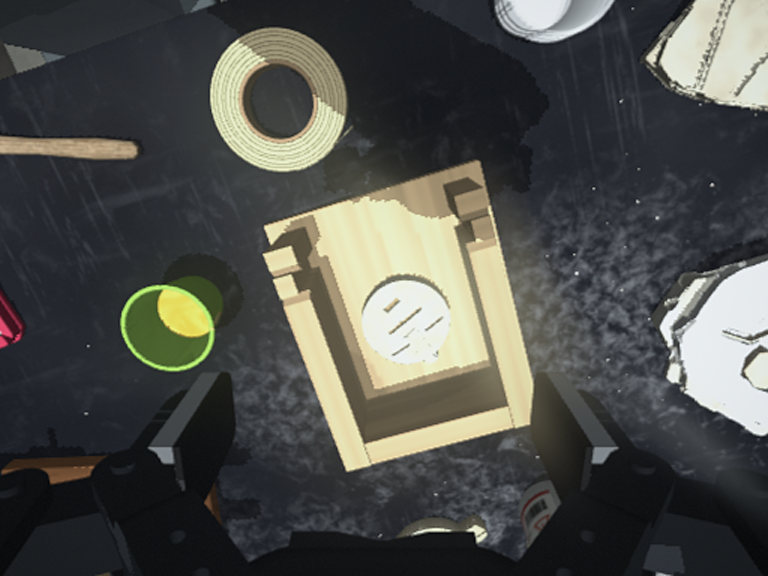

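The wrist view shows the box whole, with grooves near (290,275) and (472,222). I'll enlarge the open end to read the groove mouths.

```bash
python3 - <<'E'
from h import *
im=np.load('w1.npz')['im']
cv2.imwrite('pics/w1c.png',cv2.resize(im[103:208,168:342],None,fx=4.5,fy=4.5,interpolation=cv2.INTER_CUBIC))
E
```

```text
(no output)
```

View pics/w1c.png

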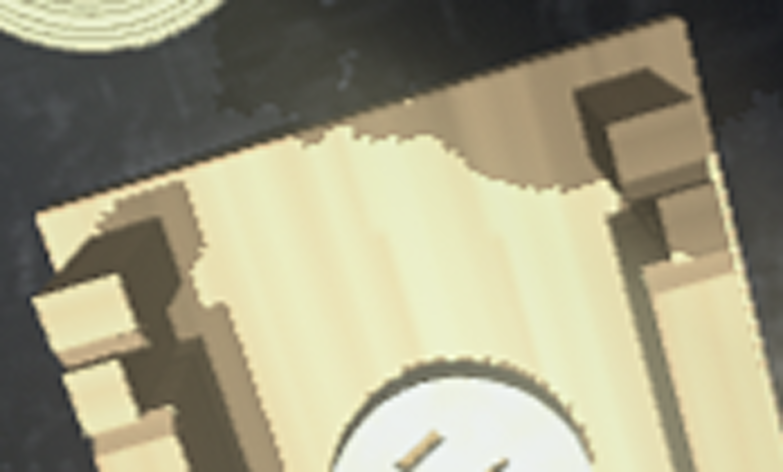

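Inner wall-top corners either side of the bevelled mouths: left (137,333) and (175,432), right (622,182) and (652,292).

```bash
python3 - <<'E'
from h import *
np.set_printoptions(precision=4,suppress=True)
T=np.load('w1.npz')['T']
g=lambda x,y,z=.072:atz('wrist',(x+.5)/4.5-.5+168,(y+.5)/4.5-.5+103,z,T)
A,B,C,D=g(137,333),g(175,432),g(622,182),g(652,292)
m1,m2=(A+B)/2,(C+D)/2
print(A,B,C,D,'\nmouth',(m1+m2)/2,'span',np.linalg.norm(m2-m1),'len',np.linalg.norm(A-B),np.linalg.norm(C-D),'yaw',np.arctan2(-(m2-m1)[0],(m2-m1)[1]))
E1,E2=g(38,214,.012),g(683,17,.012)
print('base edge',E1,E2,np.linalg.norm(E1-E2),np.arctan2(-(E2-E1)[0],(E2-E1)[1]),(E1+E2)/2)
f=lambda x,y,z:atz('wrist',(x+.5)/1.5-.5,(y+.5)/1.5-.5,z,T)
P,Q=f(347,470,.072),f(528,425,.072); print('far corners wall',P,Q)
E
```

```text
[0.4588 0.3448 0.072 ] [0.4813 0.3451 0.072 ] [0.4579 0.4471 0.072 ] [0.4814 0.4472 0.072 ] 
mouth [0.4699 0.396  0.072 ] span 0.10218823120981817 len 0.022423828685178823 0.023476261605146674 yaw 0.0037103730494227453
base edge [0.4371 0.3175 0.012 ] [0.4378 0.4756 0.012 ] 0.1581226681077433 -0.004673795905113149 [0.4375 0.3966 0.012 ]
far corners wall [0.6085 0.3273 0.072 ] [0.6104 0.4556 0.072 ]
```

Span 102.2 mm (must be 102), and the base edge 158 mm (must be 160). The mouth is at (0.470, 0.396), yaw ≈ 0, and the top camera agrees. Now over the wide board.

Call:
servo_tool([
  [[-2, 0, -1.5, 0], [-5, 0, -4, 0], [-9, 0, -7, -0.01], [-13, 0, -10, -0.02], [-17.5, 0, -13, -0.03], [-22, 0, -16, -0.04], [-26, 0, -19, -0.04], [-28.5, 0, -21, -0.04], [-29.8, 0, -21.8, -0.04], [-29.8, 0, -21.8, -0.04], [-29.8, 0, -21.8, -0.04], [-29.8, 0, -21.8, -0.04]],
], jaw=6.5)

```text
time_s: 2.55
ee_pos: [0.5871, 0.0479, 0.3037]
ee_rot: [-1.318, -1.018, 1.017]
ft_force: [-0.8, 0.2, 0.6]
grip_width: 0.0647
```

```bash
python3 - <<'E'
from h import *
np.set_printoptions(precision=4,suppress=True)
o=get_obs(); c,T=cam('wrist'); im=snapshot('wrist'); np.savez('w2.npz',T=T,im=im)
print(o['time_s'],o['ee_pos'],o['qvel'],o['grip_width'],R.from_rotvec(o['ee_rot']).as_matrix())
cv2.imwrite('pics/w2.png',cv2.resize(im,None,fx=1.5,fy=1.5,interpolation=cv2.INTER_CUBIC))
E
```

```text
2.55 [0.5871 0.0479 0.3037] [-0.0004 -0.0013  0.0082 -0.0002  0.0042 -0.0008  0.003 ] 0.06473365294129514 [[ 0.2538 -0.0007 -0.9673]
 [ 0.9673  0.0016  0.2538]
 [ 0.0014 -1.      0.001 ]]
```

View pics/w2.png

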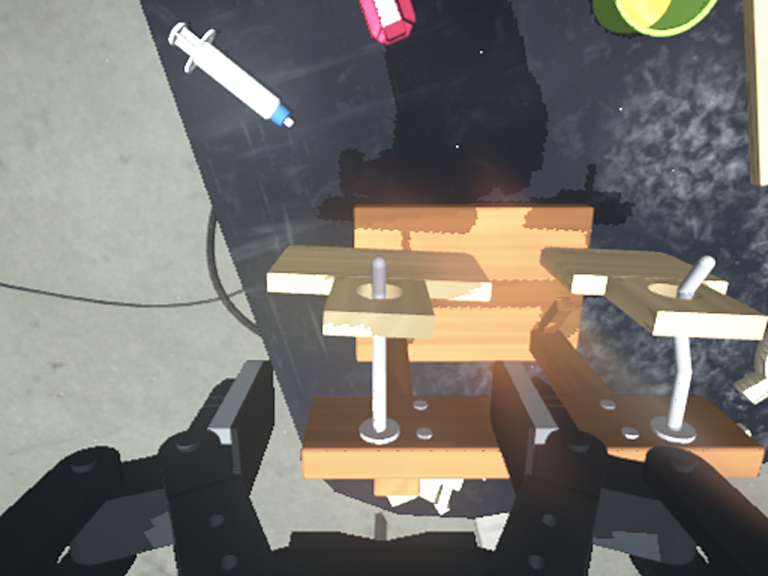

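The wide board is centred under the gripper: its tab-top quad is (328,313), (432,317), (432,335), (324,334). The panel-top ends are near (268,283) and (491,291).

```bash
python3 - <<'E'
from h import *
np.set_printoptions(precision=4,suppress=True)
T=np.load('w2.npz')['T']
c,TT=cam('wrist')
f=lambda x,y,z:atz('wrist',(x+.5)/1.5-.5,(y+.5)/1.5-.5,z,T)
q=[f(*p,.185) for p in [(328,313),(432,317),(432,335),(324,334)]]
print(np.array(q),np.mean(q,0),[np.linalg.norm(q[i]-q[i-1]) for i in range(4)])
L,Rr=f(268,283,.137),f(491,291,.137); print(L,Rr,(L+Rr)/2,np.linalg.norm(L-Rr),np.arctan2(-(Rr-L)[0],(Rr-L)[1]))
o=get_obs();M=R.from_rotvec(o['ee_rot']).as_matrix()
for p in (np.mean(q,0),(L+Rr)/2): print('tool cm',100*M.T@(p-o['ee_pos']))
E
```

```text
[[0.5775 0.0302 0.185 ]
 [0.5895 0.0693 0.185 ]
 [0.597  0.0676 0.185 ]
 [0.5857 0.0261 0.185 ]] [0.5874 0.0483 0.185 ] [np.float64(0.009132516661946784), np.float64(0.04097382714997883), np.float64(0.007691854373294527), np.float64(0.04303846341770195)]
[ 0.5717 -0.0034  0.137 ] [0.6031 0.1003 0.137 ] [0.5874 0.0485 0.137 ] 0.10837150894383446 -0.2937415794071781
tool cm [ 0.0716 11.8761 -0.0145]
tool cm [ 0.08   16.6761 -0.0085]
```

Centre within 1 mm, widths within 2 mm. Descend 8.7 cm with a 0.03 rad turn, then close on the tab edges.

Call:
servo_tool([
  [[0, 0.5, 0, 0.03], [0.1, 2, 0, 0.03], [0.1, 4, 0, 0.03], [0.1, 6, 0, 0.03], [0.1, 7.5, 0, 0.03], [0.1, 8.3, 0, 0.03], [0.1, 8.7, 0, 0.03], [0.1, 8.7, 0, 0.03], [0.1, 8.7, 0, 0.03]],
])

```text
time_s: 3.5
ee_pos: [0.5884, 0.0455, 0.2176]
ee_rot: [-1.334, -0.993, 0.991]
ft_force: [0.5, -1.1, 0.4]
grip_width: 0.065
```

Call:
servo_tool([
  [[0, 0, 0, 0], [0, 0, 0, 0], [0, 0, 0, 0], [0, 0, 0, 0], [0, 0, 0, 0], [0, 0, 0, 0], [0, 0, 0, 0], [0, 0, 0, 0]],
], jaw=3.0)

```text
time_s: 4.3
ee_pos: [0.5884, 0.0452, 0.2177]
ee_rot: [-1.334, -0.993, 0.99]
ft_force: [-0.7, -1.5, 5.0]
grip_width: 0.0431
```

```bash
python3 - <<'E'
from h import *
np.set_printoptions(precision=4,suppress=True)
o=get_obs(); c,T=cam('wrist'); im=snapshot('wrist'); np.savez('w3.npz',T=T,im=im)
print(o['time_s'],o['ee_pos'],o['ft_force'],o['moment'],o['grip_width'])
cv2.imwrite('pics/w3.png',cv2.resize(im,None,fx=1.5,fy=1.5,interpolation=cv2.INTER_CUBIC))
E
```

```text
4.3 [0.5884 0.0452 0.2177] [-0.7057 -1.502   5.0396] [-0.1206  0.1349 -0.0057] 0.04306529461187392
```

View pics/w3.png

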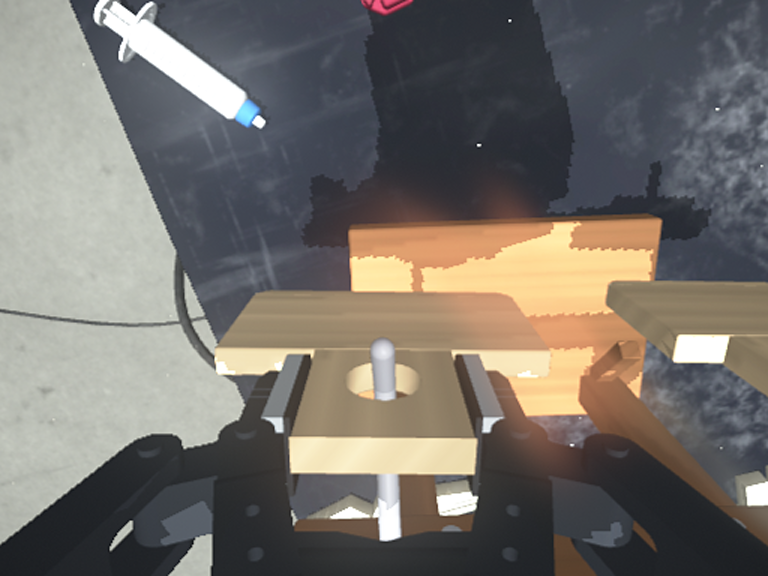

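Grip holds at 43 mm, with the tab square between the pads and the hook wire free in the hole. Raise 1.3 cm, then draw off toward the robot.

Call:
servo_tool([
  [[0, -0.3, 0, 0], [0, -0.8, 0, 0], [0, -1.2, 0, 0], [0, -1.3, 0, 0], [0, -1.3, 0, 0], [0, -1.3, 0, 0]],
])

```text
time_s: 4.95
ee_pos: [0.5878, 0.0454, 0.2297]
ee_rot: [-1.333, -0.991, 0.992]
ft_force: [-1.4, 0.2, 0.1]
grip_width: 0.0431
```

Call:
servo_tool([
  [[0, 0, 0.5, 0], [0, 0, 1.3, 0], [0, 0, 2.3, 0], [0, 0, 3.3, 0], [0, 0, 4.3, 0], [0, 0, 5.3, 0], [0, 0, 6, 0], [0, 0, 6.3, 0], [0, 0, 6.3, 0], [0, 0, 6.3, 0]],
])

```text
time_s: 5.95
ee_pos: [0.528, 0.0633, 0.23]
ee_rot: [-1.334, -0.992, 0.991]
ft_force: [0.5, 1.0, -1.1]
grip_width: 0.0435
```

```bash
python3 - <<'E'
from h import *
np.set_printoptions(precision=4,suppress=True)
o=get_obs(); print(o['time_s'],o['ee_pos'],o['ft_force'],o['moment'],o['grip_width']);M=R.from_rotvec(o['ee_rot']).as_matrix(); print(M)
print('tool cm to mouth',100*M.T@(np.array([.470,.396,.072])-o['ee_pos']))
s=snapshot('scene'); cv2.imwrite('pics/s2.png',cv2.resize(s[130:330,150:420],None,fx=2.5,fy=2.5))
E
```

```text
5.95 [0.528  0.0633 0.23  ] [ 0.4679  1.0157 -1.0572] [-0.0426  0.0238  0.0099] 0.04352632078672384
[[ 0.2879  0.0006 -0.9577]
 [ 0.9577  0.0001  0.2879]
 [ 0.0002 -1.     -0.0006]]
tool cm to mouth [30.1862 15.7984 15.1363]
```

View pics/s2.png

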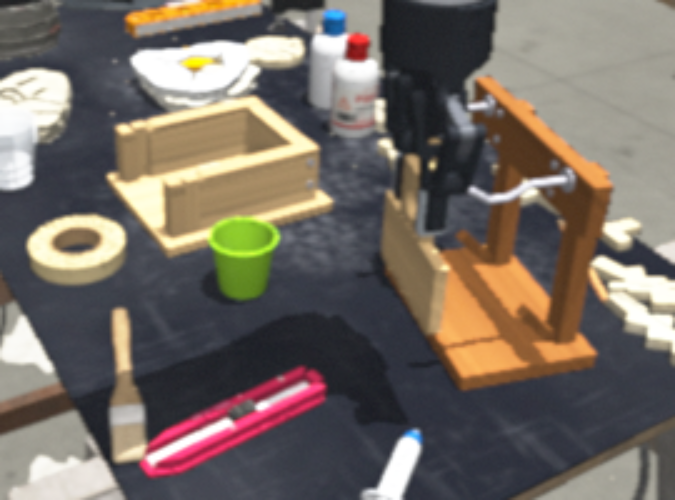

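The board is off the hook and hangs straight. The narrow board is hidden behind the gripper; I'll check it later. Lift 5 cm and carry to above the mouth, turning to yaw 0.

Call:
servo_tool([
  [[0, -1, 0.3, 0], [0.5, -2.5, 1, 0], [2, -4, 2, -0.02], [4.5, -5, 3, -0.05], [7.5, -5, 4.5, -0.09], [10.5, -5, 6, -0.13], [13.5, -5, 7.5, -0.17], [16.5, -5, 9, -0.2], [19.5, -5, 10.5, -0.23], [22.5, -5, 12, -0.26], [25.5, -5, 13.3, -0.28], [28, -5, 14.3, -0.292], [29.6, -5, 15, -0.292], [30.2, -5, 15.1, -0.292], [30.2, -5, 15.1, -0.292], [30.2, -5, 15.1, -0.292], [30.2, -5, 15.1, -0.292]],
])

```text
time_s: 7.7
ee_pos: [0.4706, 0.3944, 0.28]
ee_rot: [-1.211, -1.207, 1.208]
ft_force: [-0.2, -0.1, -1.1]
grip_width: 0.0436
```

```bash
python3 - <<'E'
from h import *
np.set_printoptions(precision=4,suppress=True)
o=get_obs(); c,T=cam('wrist'); im=snapshot('wrist'); np.savez('w4.npz',T=T,im=im)
print(o['time_s'],o['ee_pos'],o['ft_force'],o['moment'],o['grip_width'],R.from_rotvec(o['ee_rot']).as_matrix())
cv2.imwrite('pics/w4.png',cv2.resize(im[100:340,80:430],None,fx=2.2,fy=2.2,interpolation=cv2.INTER_CUBIC))
E
```

```text
7.7 [0.4706 0.3944 0.28  ] [-0.2178 -0.0777 -1.0576] [-0.0663 -0.067   0.0571] 0.043590843387319035 [[ 0.0024  0.0002 -1.    ]
 [ 1.     -0.0009  0.0024]
 [-0.0009 -1.     -0.0002]]
```

View pics/w4.png

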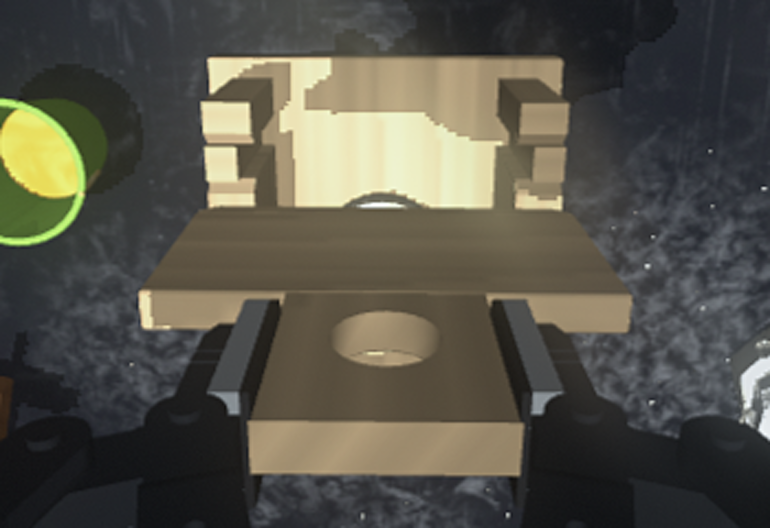

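Board panel-top: front edge (140,290)–(632,293), rear (145,330)–(630,332). Tab-top: (250,420)–(519,472). Groove-mouth corners: left (253,135)/(253,192), right (515,137)/(516,195).

```bash
python3 - <<'E'
from h import *
np.set_printoptions(precision=4,suppress=True)
T=np.load('w4.npz')['T']
f=lambda x,y,z:atz('wrist',(x+.5)/2.2-.5+80,(y+.5)/2.2-.5+100,z,T)
m=[f(*p,.072) for p in [(253,135),(253,192),(515,137),(516,195)]]
m1,m2=(m[0]+m[1])/2,(m[2]+m[3])/2
print('mouth',np.mean(m,0),'span',np.linalg.norm(m2-m1),'yaw',np.arctan2(-(m2-m1)[0],(m2-m1)[1]), [np.linalg.norm(m[0]-m[1]),np.linalg.norm(m[2]-m[3])])
zb=.280-.1407
for nm,z,ps in (('panel',zb+.06,[(140,290),(632,293),(630,332),(145,330)]),('tab',zb+.108,[(250,420),(519,420),(519,472),(250,474)]),('low',zb,[(203,208),(568,212)])):
    q=np.array([f(*p,z) for p in ps]); print(nm,q.mean(0),[np.linalg.norm(q[i]-q[i-1]) for i in range(len(ps))],'yaw',np.arctan2(-(q[1]-q[0])[0],(q[1]-q[0])[1]))
b,_=0,0
E
```

```text
mouth [0.4703 0.3957 0.072 ] span 0.10061677581221286 yaw -0.011029964954289739 [np.float64(0.02265034120166406), np.float64(0.023112554520937103)]
panel [0.4688 0.3964 0.1993] [np.float64(0.009728240824890832), np.float64(0.10762458113462146), np.float64(0.00951332837188782), np.float64(0.10794981833687486)] yaw -0.007676421485914863
tab [0.4687 0.396  0.2473] [np.float64(0.010124299718125004), np.float64(0.04238587699873374), np.float64(0.009737152504641059), np.float64(0.04345063071082666)] yaw -0.0008917116424318148
low [0.4656 0.3962 0.1393] [np.float64(0.10795240723009436), np.float64(0.10795240723009436)] yaw -0.012648734699734081
```

Board and mouth agree within about 1.5 mm (x +1 mm needed, y 0.5 mm, yaw <0.01). Lower into the mouth first and watch the force.

Call:
servo_tool([
  [[0, 0.8, -0.1, 0], [0, 2, -0.1, 0], [0, 3.5, -0.1, 0], [0, 5, -0.1, 0], [0, 6, -0.1, 0], [0, 6.7, -0.1, 0], [0, 7.2, -0.1, 0], [0, 7.7, -0.1, 0], [0, 8.2, -0.1, 0], [0, 8.2, -0.1, 0]],
])

```text
time_s: 8.75
ee_pos: [0.4707, 0.396, 0.1974]
ee_rot: [-1.209, -1.209, 1.21]
ft_force: [-0.2, -0.3, -0.5]
grip_width: 0.043
```

No contact force at 15 mm inside. Continue.

Call:
servo_tool([
  [[0, 0.5, 0, 0], [0, 1.2, 0, 0], [0, 1.9, 0, 0], [0, 2.6, 0, 0], [0, 3.2, 0, 0], [0, 3.7, 0, 0], [0, 4.0, 0, 0], [0, 4.2, 0, 0], [0, 4.2, 0, 0]],
])

```text
time_s: 9.65
ee_pos: [0.4708, 0.396, 0.1556]
ee_rot: [-1.209, -1.209, 1.21]
ft_force: [-0.4, 0.4, -1.4]
grip_width: 0.0431
```

Call:
servo_tool([
  [[0, 0.1, 0, 0], [0, 0.2, 0, 0], [0, 0.3, 0, 0], [0, 0.35, 0, 0], [0, 0.35, 0, 0]],
])

```text
time_s: 10.15
ee_pos: [0.4711, 0.396, 0.153]
ee_rot: [-1.209, -1.21, 1.209]
ft_force: [0.3, -3.4, 4.6]
grip_width: 0.0436
```

Call:
servo_tool([
  [[0, 0.1, 0, 0], [0, 0.15, 0, 0], [0, 0.15, 0, 0]],
])

```text
time_s: 10.45
ee_pos: [0.4713, 0.396, 0.153]
ee_rot: [-1.21, -1.21, 1.209]
ft_force: [-2.7, -4.4, 12.4]
grip_width: 0.0431
```

```bash
python3 - <<'E'
from h import *
np.set_printoptions(precision=4,suppress=True)
o=get_obs(); c,T=cam('wrist'); im=snapshot('wrist')
print(o['time_s'],o['ee_pos'],o['ft_force'],o['grip_width'])
cv2.imwrite('pics/w5.png',cv2.resize(im[100:340,80:430],None,fx=2.2,fy=2.2,interpolation=cv2.INTER_CUBIC))
E
```

```text
10.45 [0.4713 0.396  0.153 ] [-2.6685 -4.4401 12.4446] 0.043128234362974055
```

View pics/w5.png

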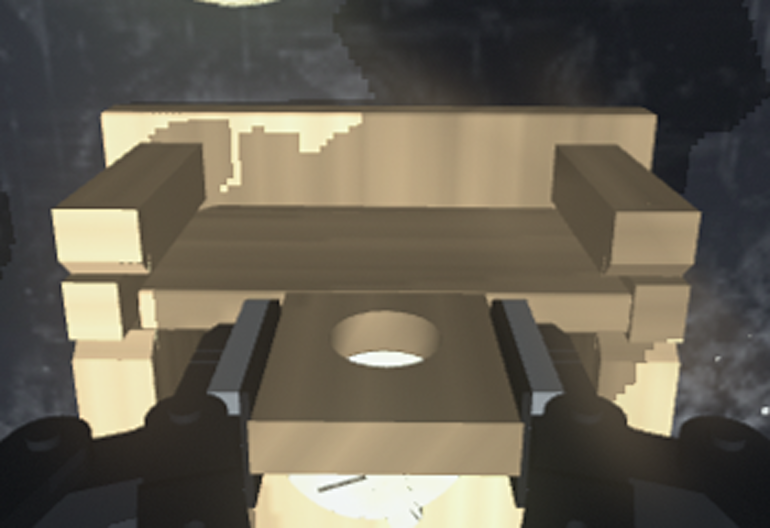

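Both panel edges lie in the grooves, the panel top is level with the wall tops, and the floor pushes back with 12 N at the expected height. Ease off, open and rise.

Call:
servo_tool([
  [[0, -0.15, 0, 0], [0, -0.15, 0, 0]],
])

```text
time_s: 10.7
ee_pos: [0.4711, 0.3961, 0.153]
ee_rot: [-1.209, -1.21, 1.209]
ft_force: [-2.1, -3.1, 5.9]
grip_width: 0.0432
```

Call:
servo_tool([
  [[0, 0, 0, 0], [0, 0, 0, 0], [0, 0, 0, 0], [0, 0, 0, 0], [0, 0, 0, 0], [0, 0, 0, 0]],
], jaw=6.5)

```text
time_s: 11.3
ee_pos: [0.4709, 0.3962, 0.1524]
ee_rot: [-1.209, -1.21, 1.209]
ft_force: [0.3, 0.3, 0.4]
grip_width: 0.0648
```

Call:
servo_tool([
  [[0, -0.5, 0, 0], [0, -2, 0, 0], [0, -4, 0, 0], [0, -6.5, 0, 0], [0, -9.5, 0, 0], [0, -12, 0, 0], [0, -14, 0, 0], [0, -15, 0, 0], [0, -15, 0, 0], [0, -15, 0, 0]],
])

```text
time_s: 12.3
ee_pos: [0.4706, 0.3958, 0.302]
ee_rot: [-1.209, -1.209, 1.21]
ft_force: [-0.2, -0.7, 0.1]
grip_width: 0.0652
```

```bash
python3 - <<'E'
from h import *
np.set_printoptions(precision=4,suppress=True)
o=get_obs(); print(o['time_s'],o['ee_pos'],o['ft_force'],o['grip_width'])
s=snapshot('scene');t=snapshot('wrist')
cv2.imwrite('pics/fin.png',np.vstack([cv2.resize(s[130:290,150:410],(650,400)),cv2.resize(t[60:340,50:462],(294,200)).repeat(1,0) if 0 else np.pad(cv2.resize(t[60:340,50:462],(294,200)),((0,0),(0,356),(0,0)))]))
E
```

```text
12.3 [0.4706 0.3958 0.302 ] [-0.1682 -0.6969  0.0551] 0.0651756274947283
```

View pics/fin.png

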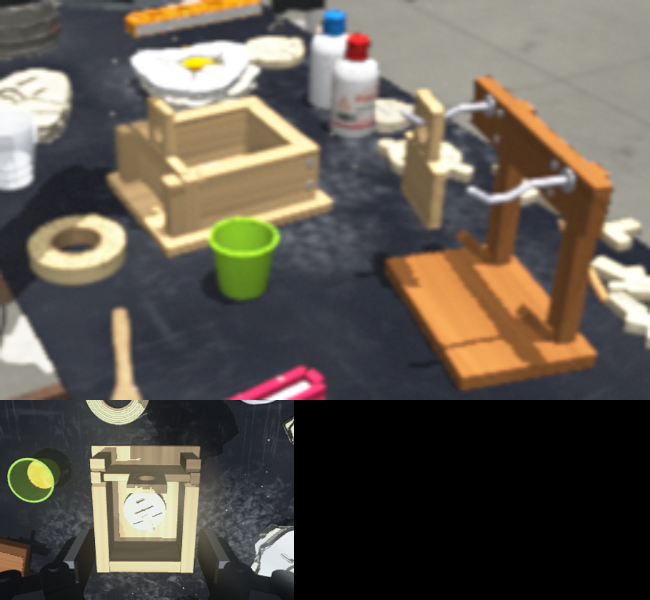

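The wide board stands in the grooves with its panel top flush with the walls. The narrow board is still on its hook, the cup and tape are where they were, and the gripper is clear.

```bash
python3 -c "
from cell import *
print(hand_in())"
```

```text
the job is handed in; nothing more can be done
None
```

The wide board is in the mould box's grooves, down on the box floor and released. I handed the job in at about 12.4 s of the 40 s allowed. I gripped its tab by the two side edges, raised it 13 mm, drew it about 6 cm off the right hook, carried it over the box and lowered it in.

- **Insertion:** there was no contact force on the way down. The floor then pushed back with 12 N, with the tool at 0.153 m, as worked out for fully home.
- **Last pictures, after release:** the board's panel top is level with the walls. The narrow board still hangs on its hook, the cup and tape roll look unmoved, and the gripper is about 15 cm clear with no load.
- **Disagreements:** the camera readings differed by up to about 2.5 mm in position (board widths read 1–2 mm short) and a few hundredths of a radian in angle. None of this affected the fit, and no check failed.

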